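# Shim the routing board level

## Robot

A 7-joint arm with a two-finger parallel gripper is mounted at the origin on the work surface. World frame = base frame: x ahead of the robot, y to its left, z up, the work surface at z = 0. Lengths are in m, angles in rad, forces in N, time in s.
With the tool pointing down it reaches from about 0.35 to 0.9 m from the base axis. Payload 7.2 kg.
Tool frame: the origin (TCP) lies midway between the tips of the shut fingers; the grasp point (between the pads) lies 19 mm behind it (grasp_offset is the distance from the TCP to the grasp point, in m); z points along the fingers, y is the direction in which the jaws open and shut (so a half turn about z gives the same grasp; the last joint's range is limited). The gripper opens to 88 mm and grips with 3 to 60 N. Pads are 20 mm wide; open, the fingers measure 115 mm over their backs; the gripper's body (75 mm by 178 mm) begins 61 mm behind the grasp point.
Start: joints at [-0.068, 0.411, -0.013, 1.596, 0.006, 1.134, -0.082], TCP at [0.625, -0, 0.223] pointing down, gripper open.
Joint ranges: [-2.95, 2.95], [-0.29, 1.99], [-1.47, 1.44], [0.14, 2.54], [-1.03, 4.17], [0.13, 1.85], [-2.86, 2.86]. Speed limits (rad/s): [2.39, 2.39, 3.01, 3.01, 3.14, 3.14, 3.14].

## Interface

Orientations are given as a 3x3 rotation matrix whose columns are the frame's x, y, z axes.
In Python, from workcell import * gives the robot as it stands.
- The arm moves only by the tool move_arm, never from a script. Its argument "moves" is a list of rows, each a list of 2 entries, a list of its own where there are three numbers: the shift along the world's x, y, z in cm, then the turn, a rotation vector about the world's x, y, z in rad. A call has 1 to 12 rows; each row shifts and turns the commanded pose from where the row before left it; what a row does not reach is not made up. A row lasts 1/12 s, in which the tool goes at most 41.7 mm and 7.16 degrees, less where a joint would pass 70% of its speed; a pose out of reach is approached as far as the arm can. A call with a gripper value outside its range is refused whole. "fingers" is the finger opening in cm, from 0 to 8.78, set as the call begins (left out, the last holds). The fingers move at their own pace and stop on an object; "squeeze" is the grip in N (left out, the last holds). Time passes only in rows, so rows that do not move let the fingers close. It gives the time, the measured TCP pose, the force and the opening at its end, in the units of the state.
- state(): the state, without advancing time (a new reading comes with each control period).
- read_camera(name): name is "scene" or "side" or "wrist"; returns the picture (400x640x3 uint8, red, green, blue); there is no depth.
- get_calibration(name): a dict with "intrinsics" (3x3 intrinsics, pixels), "R" (3x3) and "t" (3): a world point X has camera coordinates R X + t; the wrist camera has in their place "T_tool_cam" (4x4, takes a point from camera to tool coordinates, whose origin is the TCP and whose axes are the flange's). Camera axes: x right, y down, z forward; pixel columns grow to the right and rows downward; lengths in m; the calibration is good to about 2 mm. A picture is of the moment at which its call begins: read the wrist's pose just before it. get_calibration takes no time and is no camera call.
- job_done(): hands the job in, once; it reports no verdict.
Trained networks look in the newest picture that a camera, given by its name, has taken for a name from the list of things; names that differ only in an ending like _2 or _b are one class to them, and where a whole thing is asked for, a point or a joint stands for the part that bears it (a point fixed in the world has none). Each returns a list of dicts, best first, with "confidence" (0 to 1); they miss things now and then, are a little off and sometimes report something else, mostly with a low value. They report only what shows in the picture. A call takes as long as a camera call. They do not tell look-alikes from the thing itself.
- boxes_of(thing, camera): "extent" ([left, top, right, bottom] in pixels, round what is visible of it).
The state is a dict: "t": time; "joint_pos": joint angles; "qd": joint speeds; "joint_efforts": joint torques, N m; "tool_pos": TCP position; "ee_rot": TCP orientation; "force": force on the tool from outside, world axes, zero at the start; "torque": the same for the moment, N m; "gripper_width": opening from 0.0 (shut) to 1.0 (fully open).
Only numpy, scipy, OpenCV 4.12 (cv2) and the standard library are available. Lean on these libraries where they do the work, as an engineer would, in place of code of your own. Each camera call takes 0.05 s, during which the arm holds its last target. There are 200 camera calls.

## Task

Bring the hinged routing board to level: take the blue wedge shim, set its thin end in the gap under the board's low steel lip and push it in gently until the bubble of the yellow level on top stands between its two black marks, then let go and leave the shim bearing the board, flat on the bench. Raise the board only with the shim, never by the robot's own touch, don't force the shim or drive it so far that the bubble crosses to the other end, and leave the router, glue bottle, offcut and screwdriver where they are.

Things in the scene. Friction and masses are not known exactly. Their poses are not given: they have to be found in the camera images.
- gap_mouth (a point): Point on the bench below the middle of the board's round steel lip (12 mm across, 200 mm long). Level x axis points in under the board (push direction), y along the lip, z up. Lip's lowest line is 7 mm above the bench when the board is down. When down it rests on two side rails, 7 mm high, 14 mm wide, 100 mm either side of this point along y.
- board_hinge (a point): Hinge axis (along y) of the pale oak board, 260 mm in x behind the lip, 19 mm above the bench. Board 257 x 200 x 18 mm, its top 28 mm above the bench; only level and pattern piece stand on it, from 55 mm behind the lip, up to 60 mm above the bench. 6 mm of shim lifts the lip 1 mm. Damped hinge; the board bears on the shim with 5 to 9 N; a slow push takes 8 to 22 N, a fast one far more.
- shim_center (a point): Middle of the loose blue-painted wooden wedge shim: 140 mm long (x), 40 mm wide (y), 65 g. This point is half-way along, 8 mm above its flat underside. x points to the thin end (4 mm thick); the thick end at -x is 27.3 mm thick, taper 1 in 6. Starts flat on the bench. Sides upright and parallel: grip across the width near the thick end.
- shim_tip (a point): Middle of the shim's thin end, 70 mm along +x from its centre, 2 mm above the underside.
- level_top (a point): Middle of the top of the yellow level (140 mm long along the push direction, 36 mm wide), 125 mm behind the lip on the board's middle line; its green window shows the white bubble and two black marks. The vial was set for this job: the board's right height differs every time and only the bubble tells it.
- bubble (a joint): Place (m) of the 20 mm white bubble: 0 centred, + towards the hinge. The marks' inner edges are 32 mm apart: it is between them within +-0.006. It can run to +-0.030. While the lip is low it rests at the + end; near level it moves towards the lip about 1 mm per mm of shim travel, lagging some 0.5 s. It is centred with the shim's tip 45 to 105 mm past the lip.
- router_mid (a point): Cordless trim router standing on the bench (90 mm base, 196 mm tall); this point at its middle, 98 mm up. Bystander.
- glue_mid (a point): White glue bottle, 54 mm across, 150 mm tall; this point at mid height. Bystander.
- offcut_mid (a point): Oak offcut 36 x 90 x 30 mm; its centre. Bystander.
- driver_mid (a point): Screwdriver lying on the bench; a point about its grip. Bystander.
Mind the look-alikes: they are no part of the job. Several things look just like the part that bears shim_center: the one meant starts nearest to the robot's base.

How it is judged:
On the way, in this order (a step that is already met when the one before it is completed fails the run):
1. the shim's thin end is in under the lip, low on the bench (x of shim_tip in the frame of gap_mouth above 0.008 m and height (world z) of shim_tip below 0.012 m), for 0.1 s.
2. the shim has lifted the board until the bubble is between the marks (value of joint bubble between -0.006 and 0.006 m and contact force between shim and deck above 1.5 N), for 0.3 s.
At the end, for the whole second after the job is handed in: The bubble stands between the marks (within 6 mm of the middle), the shim lies flat on the bench (within 3.4 degrees), still and released, and bears the board (over 1.5 N) (all of step 2 and angle between shim_center's own z axis and vertical below 0.06 rad and height (world z) of shim_center below 0.014 m and linear speed of shim below 0.01 m/s); the robot touches nothing.
It fails at once if the shim is forced against the board with more than 30 N (contact force between shim and deck above 30 N).
It fails at once if the robot touches the board or its level with more than 2 N (contact force between any of the fingers, the arm and deck above 2 N).
It fails at once if the board is driven past level until the bubble crosses to the lip end (25 mm past the middle) (value of joint bubble below -0.025 m).
It fails at once if the router, glue bottle, offcut or screwdriver is knocked more than 25 mm from its place (distance of any of router_mid, glue_mid, offcut_mid, driver_mid from where it was at the start of the episode above 0.025 m).
It also fails if it takes over 64 s, if anything falls off the work surface, if the arm or the gripper's body presses on something with over 40 N, if the wrist force passes 120 N, or if a joint passes its speed limit or range.

## Working session

There is one attempt and no reset: what is moved stays moved. The work goes in short steps, Python scripts to look and compute and a tool call to move; the robot and the scene stay as the last step left them, time stands still between calls to the robot, and variables do not carry over. Pictures are saved under pics/ and viewed, about 8 in all and at most 12, crops included, and the job is handed in when it is done.

Besides the shell and the picture viewer there is one more tool, called as name(argument=value, ...), one argument or row to a line, values as JSON. move_arm: Moves the arm, as the interface text tells. Its arguments: {"type":"object","properties":{"moves":{"type":"array"},"fingers":{"type":"number"},"squeeze":{"type":"number"}},"required":["moves"]}

```bash
mkdir -p pics
cat > h.py <<'E'
from workcell import *
import numpy as np, cv2
def ray(cam,u,v):
    c=get_calibration(cam);K=np.array(c["intrinsics"])
    d=np.linalg.inv(K)@[u,v,1]
    if "R" in c:
        R=np.array(c["R"]);t=np.array(c["t"]);return -R.T@t,R.T@d
    T=np.array(c["T_tool_cam"]);s=state();Rt=np.array(s["ee_rot"])
    return Rt@T[:3,3]+np.array(s["tool_pos"]),Rt@T[:3,:3]@d
def onz(cam,u,v,z):
    o,d=ray(cam,u,v);return (o+d*(z-o[2])/d[2]).round(4)
def proj(cam,X):
    c=get_calibration(cam);K=np.array(c["intrinsics"])
    if "R" in c: p=np.array(c["R"])@X+np.array(c["t"])
    else:
        T=np.array(c["T_tool_cam"]);s=state();Rt=np.array(s["ee_rot"])
        p=T[:3,:3].T@(Rt.T@(np.array(X)-np.array(s["tool_pos"]))-T[:3,3])
    q=K@p;return q[:2]/q[2]
def save(cam,n): 
    im=read_camera(cam);cv2.imwrite(f"pics/{n}.png",im[:,:,::-1]);return im
E
python3 - <<'E'
from h import *
a=save("scene","s0");b=save("side","d0")
im=cv2.resize(np.vstack([a,b]),(0,0),fx=.75,fy=.75);cv2.imwrite("pics/both.png",im[:,:,::-1])
for c in("scene","side"):
    k=get_calibration(c);print(c,(-np.array(k["R"]).T@k["t"]).round(3))
    for n in("shim_center","level_top","router_mid","glue_mid","offcut_mid","driver_mid"):
        for r in boxes_of(n,c):
            e=r["extent"];print(n,np.round(e),round(r["confidence"],2),onz(c,(e[0]+e[2])/2,(e[1]+e[3])/2,.01)[:2])
s=state();print(s["ee_rot"],s["tool_pos"],s["force"])
E
```

```text
scene [ 1.306 -0.071  1.228]
shim_center [225. 202. 241. 236.] 0.88 [ 0.637  -0.4203]
shim_center [154. 176. 192. 206.] 0.87 [ 0.5393 -0.6531]
shim_center [209. 160. 243. 190.] 0.85 [ 0.4593 -0.4818]
shim_center [259. 169. 295. 197.] 0.62 [ 0.4791 -0.2939]
level_top [368. 209. 408. 221.] 0.74 [0.5798 0.0976]
router_mid [462. 119. 507. 174.] 0.93 [0.2512 0.4621]
router_mid [321. 160. 346. 173.] 0.18 [ 0.3909 -0.0977]
glue_mid [283. 216. 303. 250.] 0.73 [ 0.6727 -0.2131]
offcut_mid [323. 159. 345. 175.] 0.65 [ 0.392  -0.0964]
driver_mid [310. 261. 377. 273.] 0.76 [ 0.7792 -0.0425]
side [-0.081  0.938  1.209]
shim_center [367. 147. 385. 166.] 0.69 [ 0.5348 -0.6476]
shim_center [336. 194. 367. 209.] 0.68 [ 0.4792 -0.2882]
shim_center [366. 174. 387. 188.] 0.66 [ 0.4503 -0.4755]
shim_center [321. 167. 350. 184.] 0.63 [ 0.6311 -0.4123]
shim_center [262. 226. 293. 253.] 0.31 [0.6218 0.0644]
level_top [262. 225. 294. 253.] 0.81 [0.6241 0.0592]
level_top [334. 193. 367. 211.] 0.5 [ 0.4831 -0.2854]
router_mid [269. 300. 302. 363.] 0.73 [0.3658 0.3793]
glue_mid [290. 180. 304. 202.] 0.58 [ 0.7182 -0.2209]
glue_mid [262. 226. 292. 253.] 0.23 [0.6256 0.0658]
offcut_mid [341. 228. 361. 247.] 0.68 [ 0.3829 -0.0997]
driver_mid [260. 194. 276. 209.] 0.46 [ 0.7867 -0.097 ]
[[-7.78800394e-05  9.99999997e-01  1.98319304e-05]
 [ 9.99999996e-01  7.78807279e-05 -3.47186025e-05]
 [-3.47201470e-05  1.98292264e-05 -9.99999999e-01]] [6.24987799e-01 1.76643565e-07 2.22668207e-01] [ 0.19658583 -0.0995115   1.00980334]
```

View pics/both.png

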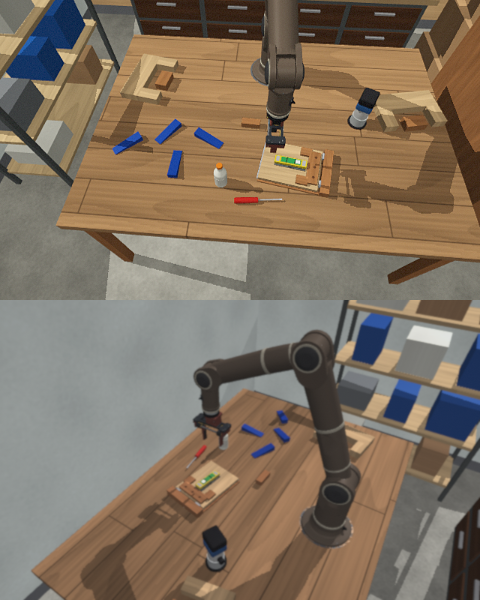

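Run:
```python
from h import *
a=cv2.imread("pics/s0.png")
c1=cv2.resize(a[150:250,140:310],(790,0) if 0 else (680,400),interpolation=cv2.INTER_CUBIC)
cv2.imwrite("pics/c1.png",c1)
w=save("wrist","w0");print(get_calibration("wrist"))
c2=cv2.resize(a[190:265,330:460],(680,392),interpolation=cv2.INTER_CUBIC)
cv2.imwrite("pics/c2.png",np.vstack([cv2.resize(c1,(400,235)),cv2.resize(c2,(400,231))]))
x=cv2.resize(w[:,:,::-1],(400,250)); 
L=cv2.imread("pics/c2.png");R=np.zeros((L.shape[0],400,3),np.uint8);R[:250]=x
cv2.imwrite("pics/v1.png",np.hstack([L,R]))
```

```text
{'intrinsics': array([[290.45736164,   0.        , 315.30038655],
       [  0.        , 290.45736164, 198.06912492],
       [  0.        ,   0.        ,   1.        ]]), 'T_tool_cam': array([[-4.11311003e-04, -9.62630334e-01, -2.70818521e-01,
         7.54187247e-02],
       [ 9.99999420e-01, -6.65411229e-04,  8.46449748e-04,
        -4.25339976e-04],
       [-9.95023889e-04, -2.70818016e-01,  9.62630049e-01,
        -1.62806792e-01],
       [ 0.00000000e+00,  0.00000000e+00,  0.00000000e+00,
         1.00000000e+00]])}
```

View pics/v1.png

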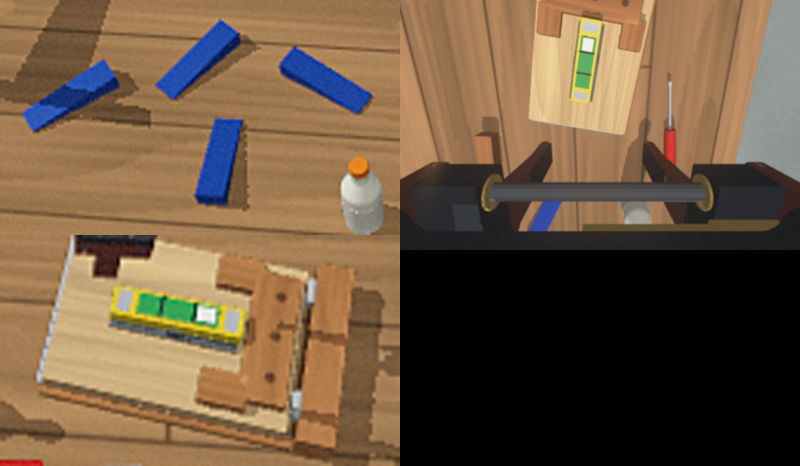

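Run:
```python
from h import *
w=cv2.imread("pics/w0.png")
g=cv2.resize(w[150:235,180:380],(800,340),interpolation=cv2.INTER_CUBIC)
g2=cv2.resize(w[20:180,200:420],(550,400),interpolation=cv2.INTER_CUBIC)
cv2.imwrite("pics/v2.png",np.vstack([g[:, :800],np.pad(g2,((0,0),(0,250),(0,0)))])[:600])
for u,v in((208,190),(357,214)): print(onz("wrist",u,v,.028))
print(boxes_of("level_top","wrist"))
```

```text
[ 0.4888 -0.0144  0.028 ]
[ 0.679  -0.0467  0.028 ]
[{'extent': [271.2, 27.2, 325.0, 164.4], 'confidence': 0.64}]
```

View pics/v2.png

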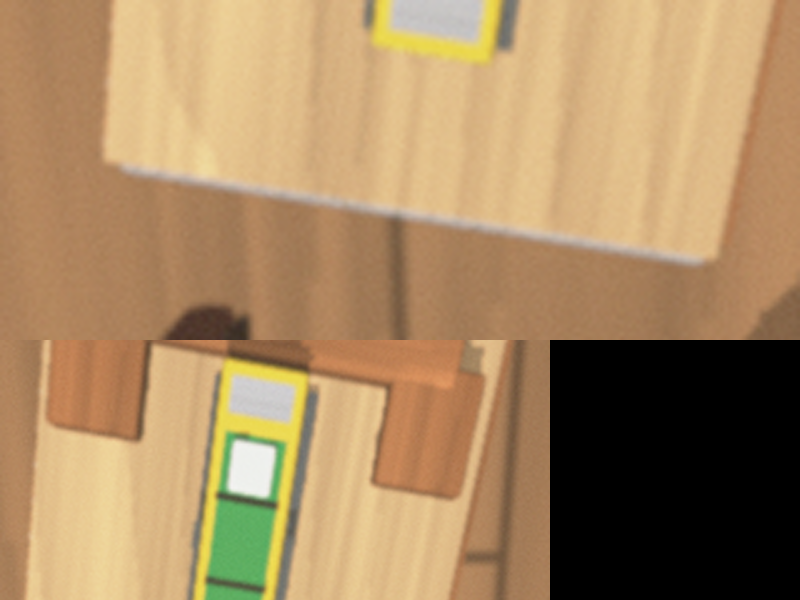

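move_arm(
  moves=[
    [[-1,-4,0.3],[0,0,0]],
    [[-1.5,-3.7,0.4],[0,0,0]],
    [[-1.5,-3.7,0.4],[0,0,0]],
    [[-1.5,-3.7,0.4],[0,0,0]],
    [[-1.5,-3.7,0.4],[0,0,0]],
    [[-1.5,-3.7,0.4],[0,0,0]],
    [[-1.5,-3.7,0.4],[0,0,0]],
    [[-1.5,-3.7,0],[0,0,0]],
    [[-1.5,-3.7,0],[0,0,0]],
    [[-1.5,-3.7,0],[0,0,0]],
    [[0,-2.7,0],[0,0,0]],
    [[0,0,0],[0,0,0]],
  ],
)

```text
t: 1.8
tool_pos: [0.4767, -0.4069, 0.2497]
ee_rot: [[0.008, 1.0, -0.001], [1.0, -0.008, -0.004], [-0.004, -0.001, -1.0]]
force: [-0.8, 0.5, 0.3]
gripper_width: 1.001
```

Run:
```python
from h import *
import h
s0={"tool_pos":[.625,0,.2227],"ee_rot":[[0,1,0],[1,0,0],[0,0,-1]]}
st=h.state; h.state=lambda:s0
A=onz("wrist",205.8,190.8,.028);B=onz("wrist",359.3,214.5,.028)
d=(B-A)[:2];L=np.hypot(*d);y=-d/L;x=np.array([y[1],-y[0]])
if x[1]<0:x=-x
print(A,B,L,"pushdir",x,np.degrees(np.arctan2(x[1],x[0])),"lip mid",(A+B)[:2]/2-x*.003)
h.state=st
w=save("wrist","w1")
hsv=cv2.cvtColor(w,cv2.COLOR_RGB2HSV);m=cv2.inRange(hsv,(105,120,40),(130,255,255))
for c in cv2.findContours(m,0,2)[0]:
    if cv2.contourArea(c)>300: 
        print(cv2.boundingRect(c)); 
        q=cv2.approxPolyDP(c,6,True)[:,0]; print([(tuple(map(int,p)),onz("wrist",*p,.0)[:2].tolist()) for p in q])
print([(np.round(r["extent"]),r["confidence"]) for r in boxes_of("shim_center","wrist")])
cv2.imwrite("pics/w1c.png",w[:,:,::-1])
```

```text
[ 0.4859 -0.0155  0.028 ] [ 0.682  -0.0474  0.028 ] 0.19867767866572233 pushdir [0.16056157 0.98702583] 80.7605067584871 lip mid [ 0.58346832 -0.03441108]
(336, 322, 55, 33)
[((336, 322), [0.5113, -0.6603]), ((373, 354), [0.5765, -0.7264]), ((390, 343), [0.6046, -0.7035]), ((371, 323), [0.5701, -0.6626])]
(260, 191, 92, 66)
[((260, 211), [0.3952, -0.4638]), ((334, 256), [0.5065, -0.5384]), ((351, 239), [0.5323, -0.5098]), ((275, 191), [0.4189, -0.4331])]
(374, 166, 108, 29)
[((481, 168), [0.7155, -0.4008]), ((379, 167), [0.5693, -0.3985]), ((374, 192), [0.5639, -0.4354]), ((478, 194), [0.7169, -0.4394])]
(286, 20, 74, 116)
[((334, 20), [0.5027, -0.2118]), ((286, 122), [0.4382, -0.3354]), ((310, 135), [0.471, -0.3531]), ((359, 37), [0.5348, -0.2311])]
[(array([286.,  20., 361., 137.]), 0.98), (array([338., 291., 390., 354.]), 0.91), (array([261., 186., 354., 257.]), 0.67), (array([373., 164., 481., 200.]), 0.6)]
```

View pics/w1c.png

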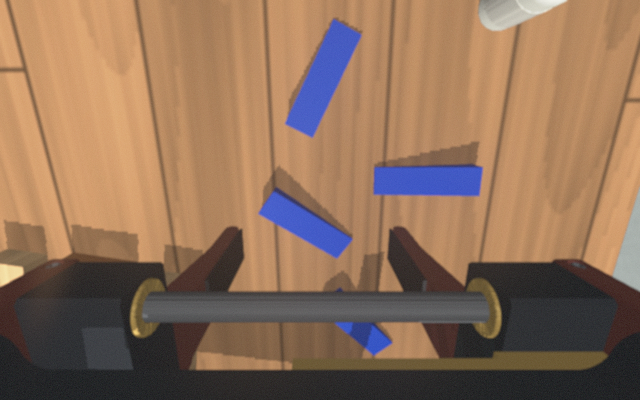

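Run:
```python
from h import *
w=cv2.imread("pics/w1.png")[0:145,270:380];s=cv2.imread("pics/s0.png")[160:205,250:305];
cv2.imwrite("pics/v4.png",np.hstack([cv2.resize(w,(395,520),interpolation=2),np.pad(cv2.resize(s,(395,323),interpolation=2),((0,197),(0,0),(0,0)))]))
```

```text
(no output)
```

View pics/v4.png

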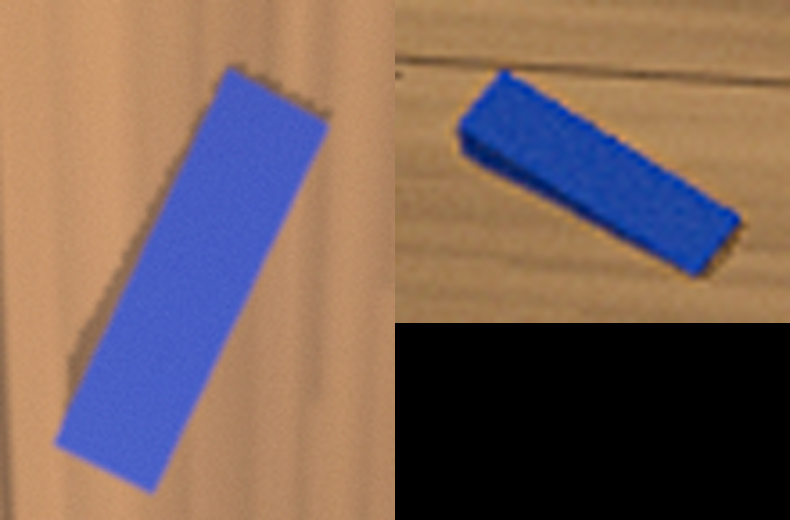

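Run:
```python
from h import *
t=[onz("wrist",u,v,.004)[:2] for u,v in((333.5,18.5),(361,34.5))]
k=[onz("wrist",u,v,.0273)[:2] for u,v in((285.5,123.5),(313,137.5))]
T=(t[0]+t[1])/2;K=(k[0]+k[1])/2
d=T-K;print(t,k,np.hypot(*(t[0]-t[1])),np.hypot(*(k[0]-k[1])),"len",np.hypot(*d),"head",np.degrees(np.arctan2(d[1],d[0])),"tip",T,"thick",K,"ctr",(T+K)/2, "grip 30mm from thick",K+d/np.hypot(*d)*.03)
```

```text
[array([ 0.5026, -0.2082]), array([ 0.5375, -0.2261])] [array([ 0.4413, -0.334 ]), array([ 0.4765, -0.3517])] 0.03922269751049761 0.039399619287500694 len 0.13978487936826356 head 64.05820259570027 tip [ 0.52005 -0.21715] thick [ 0.4589  -0.34285] ctr [ 0.489475 -0.28    ] grip 30mm from thick [ 0.47202374 -0.31587283]
```

move_arm(
  moves=[
    [[-0.2,1.5,-3],[0,0,-0.112]],
    [[-0.2,1.6,-3.5],[0,0,-0.111]],
    [[-0.2,1.6,-3.5],[0,0,-0.111]],
    [[-0.2,1.6,-3.5],[0,0,-0.111]],
    [[-0.2,1.6,-3],[0,0,0]],
    [[0,0,-2.5],[0,0,0]],
    [[0,0,-2],[0,0,0]],
    [[0,0,-1.5],[0,0,0]],
    [[0,0,-0.9],[0,0,0]],
    [[0,0,-0.6],[0,0,0]],
    [[0,0,0],[0,0,0]],
    [[0,0,0],[0,0,0]],
  ],
  fingers=8.78,
)

```text
t: 2.9
tool_pos: [0.4706, -0.3207, 0.0102]
ee_rot: [[0.43, 0.903, 0.001], [0.903, -0.43, -0.0], [0.0, 0.001, -1.0]]
force: [-0.3, -0.3, 0.0]
gripper_width: 1.0
```

move_arm(
  moves=[
    [[-0.35,-0.7,-0.2],[0,0,-0.006]],
    [[0,0,-0.3],[0,0,0]],
    [[0,0,0],[0,0,0]],
    [[0,0,0],[0,0,0]],
  ],
)

```text
t: 3.23
tool_pos: [0.4664, -0.3284, 0.0049]
ee_rot: [[0.437, 0.9, 0.0], [0.9, -0.437, -0.0], [0.0, 0.0, -1.0]]
force: [-0.4, 0.4, 0.2]
gripper_width: 1.004
```

move_arm(
  moves=[
    [[0,0,0],[0,0,0]],
    [[0,0,0],[0,0,0]],
    [[0,0,0],[0,0,0]],
    [[0,0,0],[0,0,0]],
    [[0,0,0],[0,0,0]],
    [[0,0,0],[0,0,0]],
    [[0,0,0],[0,0,0]],
    [[0,0,0],[0,0,0]],
    [[0,0,0],[0,0,0]],
    [[0,0,0],[0,0,0]],
  ],
  fingers=2,
  squeeze=40,
)

```text
t: 4.07
tool_pos: [0.4665, -0.328, 0.0046]
ee_rot: [[0.436, 0.9, -0.0], [0.9, -0.436, 0.0], [0.0, -0.0, -1.0]]
force: [-0.2, -0.1, 0.8]
gripper_width: 0.452
```

move_arm(
  moves=[
    [[0,0,1.5],[0,0,0]],
    [[1.5,2.3,0.5],[0,0,0.05]],
    [[1.54,2.4,0],[0,0,0.06]],
    [[1.55,2.4,0],[0,0,0.06]],
    [[1.55,2.4,0],[0,0,0.06]],
    [[1.55,2.4,0],[0,0,0.06]],
    [[1.55,2.36,0],[0,0,0]],
    [[0,0,0],[0,0,0]],
    [[0,0,0],[0,0,0]],
    [[0,0,0],[0,0,0]],
  ],
)

```text
t: 4.9
tool_pos: [0.5584, -0.1859, 0.0245]
ee_rot: [[0.16, 0.987, -0.001], [0.987, -0.16, -0.0], [-0.001, -0.001, -1.0]]
force: [0.1, -0.1, 0.3]
gripper_width: 0.451
```

Run:
```python
from h import *
w=save("wrist","w2");s=state();print(s["tool_pos"],s["ee_rot"],s["force"])
cv2.imwrite("pics/v5.png",w[:,:,::-1])
M=np.array([.5835,-.0344]);x=np.array([.1606,.987])
for a in(-.03,0): print(proj("wrist",[*(M+a*x),.02]))
hsv=cv2.cvtColor(w,cv2.COLOR_RGB2HSV);m=cv2.inRange(hsv,(105,120,40),(130,255,255))
for c in cv2.findContours(m,0,2)[0]:
    if cv2.contourArea(c)>300: print(cv2.approxPolyDP(c,4,True)[:,0].tolist())
```

```text
[ 0.55813539 -0.18661899  0.02452006] [[ 1.61645093e-01  9.86848707e-01 -7.02176962e-04]
 [ 9.86848602e-01 -1.61645597e-01 -7.33202350e-04]
 [-8.37063605e-04 -5.74423791e-04 -9.99999485e-01]] [-0.37126324  0.22015684 -0.55935488]
[317.07601411  16.3443086 ]
[317.08802102 -54.3423694 ]
[[280, 35], [280, 291], [349, 291], [356, 36]]
```

View pics/v5.png

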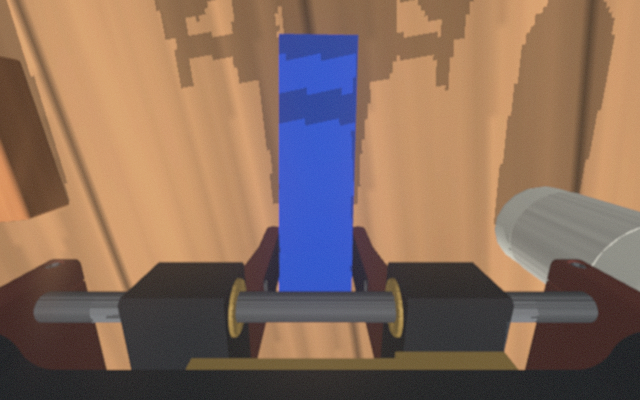

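Run:
```python
from h import *
print("tip",onz("wrist",318,35.5,.0245))
read_camera("scene");read_camera("side");read_camera("wrist")
O=[];
for c in("scene","side","wrist"):
    for r in boxes_of("glue_mid",c)[:2]:
        e=r["extent"];print(c,np.round(e),r["confidence"]);
        if c!="wrist": print(onz(c,(e[0]+e[2])/2,(e[1]+e[3])/2,.075))
for c,u in(("scene",293),("side",297)): 
    for X in([.68,-.2,.0],[.7,-.2,.075],[.7,-.2,.15],[.68,-.2,.075]): print(c,X,proj(c,X).round(1))
for p in((505,188),(500,240)): print(onz("wrist",*p,.15),onz("wrist",*p,.075))
```

```text
tip [ 0.5775 -0.0738  0.0245]
scene [284. 220. 303. 250.] 0.83
[ 0.7132 -0.2033  0.075 ]
wrist [494. 186. 638. 292.] 0.6
scene [0.68, -0.2, 0.0] [297.1 236.7]
scene [0.7, -0.2, 0.075] [295.2 231.3]
scene [0.7, -0.2, 0.15] [293.9 219.4]
scene [0.68, -0.2, 0.075] [296.  225.7]
side [0.68, -0.2, 0.0] [301.9 198.7]
side [0.7, -0.2, 0.075] [297.7 184. ]
side [0.7, -0.2, 0.15] [297.3 170.1]
side [0.68, -0.2, 0.075] [301.6 185.6]
[ 0.5935 -0.1248  0.15  ] [ 0.6404 -0.1511  0.075 ]
[ 0.593  -0.1323  0.15  ] [ 0.6386 -0.1735  0.075 ]
```

move_arm(
  moves=[
    [[0,0,-1.0],[0,0,0]],
    [[0,0,-0.6],[0,0,0]],
    [[0,0,-0.3],[0,0,0]],
    [[0,0,-0.1],[0,0,0]],
    [[0,0,0],[0,0,0]],
    [[0,0,0],[0,0,0]],
  ],
)

```text
t: 5.75
tool_pos: [0.5581, -0.1853, 0.0046]
ee_rot: [[0.16, 0.987, -0.002], [0.987, -0.16, 0.001], [0.0, -0.002, -1.0]]
force: [-3.4, -0.0, 7.2]
gripper_width: 0.453
```

move_arm(
  moves=[
    [[0.06,0.4,0],[0,0,0]],
    [[0.08,0.5,0],[0,0,0]],
    [[0.08,0.5,0],[0,0,0]],
    [[0.08,0.5,0],[0,0,0]],
    [[0.08,0.5,0],[0,0,0]],
    [[0.08,0.5,0],[0,0,0]],
    [[0.08,0.5,0],[0,0,0]],
    [[0.08,0.5,0],[0,0,0]],
    [[0.08,0.5,0],[0,0,0]],
    [[0.08,0.5,0],[0,0,0]],
    [[0,0,0],[0,0,0]],
    [[0,0,0],[0,0,0]],
  ],
)

```text
t: 6.75
tool_pos: [0.567, -0.1351, 0.0046]
ee_rot: [[0.159, 0.987, 0.0], [0.987, -0.159, 0.001], [0.001, -0.0, -1.0]]
force: [0.5, 2.4, 2.0]
gripper_width: 0.455
```

Run:
```python
from h import *
s=state();print(s["tool_pos"],s["force"]);w=save("wrist","w3")
a=save("scene","s3");b=save("side","d3")
M=np.array([.5835,-.0344]);x=np.array([.1606,.987]);P=M+.125*x
print(proj("scene",[*P,.06]),proj("side",[*P,.06]),proj("wrist",[*M,.019]))
u,v=proj("scene",[*P,.05]).astype(int);A=cv2.resize(a[v-25:v+25,u-40:u+40],(400,250),interpolation=2)
u,v=proj("side",[*P,.05]).astype(int);B=cv2.resize(b[v-25:v+25,u-40:u+40],(400,250),interpolation=2)
cv2.imwrite("pics/v6.png",np.vstack([np.hstack([A,B]),np.pad(cv2.resize(w,(480,300)),((0,0),(0,320),(0,0)))])[:,:,::-1])
```

```text
[ 0.56695125 -0.13510387  0.0046325 ] [0.51515862 2.3619797  2.03253365]
[387.41476614 213.39818087] [277.03552931 236.71487264] [316.77413472  54.79863635]
```

View pics/v6.png

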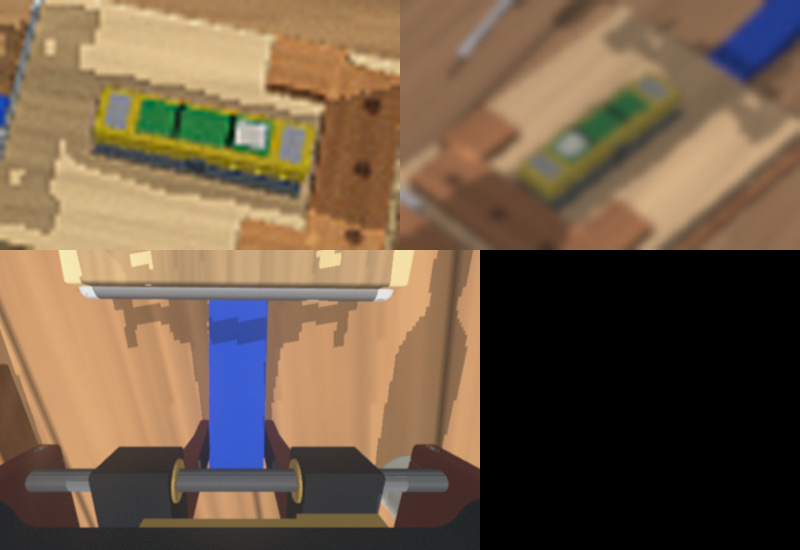

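```bash
cat >> h.py <<'E'
M=np.array([.5835,-.0344]);AX=np.array([.1606,.987])
def track(im,cam="scene",z=.058,verbose=False):
    S=np.linspace(-.065,.065,261);prof=[]
    for l in(-.004,0,.004):
        pts=np.array([proj(cam,[*(M+(.125+s)*AX+l*np.array([-AX[1],AX[0]])),z]) for s in S],np.float32)
        prof.append(cv2.remap(im,pts[:,0].copy(),pts[:,1].copy(),cv2.INTER_LINEAR).reshape(-1,3).astype(float))
    p=np.mean(prof,0);b=p[:,2].copy()-60
    if verbose:
        for s,q in list(zip(S,p))[::8]: print(round(s*1e3),q.astype(int).tolist(),end="; ")
        print()
    m=(abs(S)<.040);w=np.clip(b,0,None)*m
    return (S*w).sum()/max(w.sum(),1), w.max()
E
python3 - <<'E'
from h import *
print(track(cv2.imread("pics/s3.png")[:,:,::-1],verbose=True))
print(track(cv2.imread("pics/d3.png")[:,:,::-1],"side",verbose=True))
E
```

```text
-65 [163, 148, 56]; -61 [135, 135, 131]; -57 [135, 135, 138]; -53 [135, 135, 141]; -49 [158, 144, 79]; -45 [171, 150, 31]; -41 [70, 124, 56]; -37 [28, 120, 60]; -33 [33, 119, 60]; -29 [36, 120, 58]; -25 [36, 122, 60]; -21 [35, 121, 58]; -17 [25, 53, 33]; -13 [38, 119, 58]; -9 [39, 123, 61]; -5 [36, 120, 58]; -1 [34, 119, 59]; 3 [36, 120, 59]; 7 [37, 120, 60]; 11 [37, 122, 59]; 15 [29, 104, 51]; 19 [35, 59, 39]; 23 [196, 191, 180]; 27 [187, 183, 173]; 31 [182, 180, 170]; 35 [187, 183, 174]; 39 [157, 170, 157]; 43 [114, 136, 56]; 47 [173, 150, 16]; 51 [145, 139, 119]; 55 [132, 134, 138]; 59 [135, 135, 141]; 63 [146, 142, 116]; 
(np.float64(0.029886769115442278), np.float64(121.33333333333334))
-65 [146, 123, 88]; -61 [136, 120, 87]; -57 [124, 116, 97]; -53 [115, 112, 105]; -49 [115, 112, 103]; -45 [117, 113, 87]; -41 [109, 111, 68]; -37 [85, 105, 58]; -33 [59, 98, 56]; -29 [50, 96, 57]; -25 [46, 94, 57]; -21 [45, 90, 54]; -17 [42, 80, 49]; -13 [41, 77, 48]; -9 [44, 85, 52]; -5 [46, 93, 56]; -1 [46, 95, 57]; 3 [47, 96, 57]; 7 [47, 95, 56]; 11 [47, 94, 56]; 15 [54, 89, 59]; 19 [80, 96, 79]; 23 [117, 122, 113]; 27 [139, 141, 133]; 31 [145, 147, 139]; 35 [141, 145, 135]; 39 [129, 137, 122]; 43 [114, 124, 94]; 47 [117, 117, 73]; 51 [123, 116, 79]; 55 [118, 113, 98]; 59 [114, 111, 107]; 63 [117, 112, 102]; 
(np.float64(0.030116237904177483), np.float64(79.0))
```

move_arm(
  moves=[
    [[0.016,0.1,0],[0,0,0]],
    [[0.016,0.1,0],[0,0,0]],
    [[0.016,0.1,0],[0,0,0]],
    [[0.016,0.1,0],[0,0,0]],
    [[0.016,0.1,0],[0,0,0]],
    [[0.016,0.1,0],[0,0,0]],
    [[0.016,0.1,0],[0,0,0]],
    [[0.016,0.1,0],[0,0,0]],
    [[0.016,0.1,0],[0,0,0]],
    [[0.016,0.1,0],[0,0,0]],
    [[0.016,0.1,0],[0,0,0]],
    [[0.016,0.1,0],[0,0,0]],
  ],
)

```text
t: 7.9
tool_pos: [0.568, -0.1274, 0.0046]
ee_rot: [[0.162, 0.987, -0.001], [0.987, -0.162, -0.003], [-0.003, -0.0, -1.0]]
force: [-1.5, -10.7, 1.7]
gripper_width: 0.455
```

move_arm(
  moves=[
    [[0.016,0.1,0],[0,0,0]],
    [[0.016,0.1,0],[0,0,0]],
    [[0.016,0.1,0],[0,0,0]],
    [[0.016,0.1,0],[0,0,0]],
    [[0.016,0.1,0],[0,0,0]],
    [[0.016,0.1,0],[0,0,0]],
    [[0.016,0.1,0],[0,0,0]],
    [[0.016,0.1,0],[0,0,0]],
    [[0.016,0.1,0],[0,0,0]],
    [[0.016,0.1,0],[0,0,0]],
    [[0.016,0.1,0],[0,0,0]],
    [[0.016,0.1,0],[0,0,0]],
  ],
)

```text
t: 8.9
tool_pos: [0.5697, -0.1167, 0.0046]
ee_rot: [[0.164, 0.987, -0.001], [0.987, -0.164, -0.004], [-0.004, 0.0, -1.0]]
force: [-1.3, -11.9, 2.1]
gripper_width: 0.451
```

```bash
cat > b.py <<'E'
from h import *
a=read_camera("scene");b=read_camera("side");s=state();print(s["t"],np.round(s["tool_pos"],4),"grip-lip",(np.array(s["tool_pos"])[:2]-M)@AX,np.round(s["force"],1))
print("bubble",track(a),track(b,"side"))
E
python3 b.py
```

```text
9.0 [ 0.5699 -0.1161  0.0046] grip-lip -0.08286304994255675 [-1.7 -9.7  1.3]
bubble (np.float64(0.030010510281797423), np.float64(121.33333333333334)) (np.float64(0.03012308142940832), np.float64(79.0))
```

move_arm(
  moves=[
    [[0.016,0.1,0],[0,0,0]],
    [[0.016,0.1,0],[0,0,0]],
    [[0.016,0.1,0],[0,0,0]],
    [[0.016,0.1,0],[0,0,0]],
    [[0.016,0.1,0],[0,0,0]],
    [[0.016,0.1,0],[0,0,0]],
    [[0.016,0.1,0],[0,0,0]],
    [[0.016,0.1,0],[0,0,0]],
  ],
)

```text
t: 9.67
tool_pos: [0.571, -0.1086, 0.0046]
ee_rot: [[0.163, 0.987, -0.001], [0.987, -0.163, -0.004], [-0.004, -0.0, -1.0]]
force: [-1.7, -11.5, 1.4]
gripper_width: 0.453
```

```bash
python3 b.py
```

```text
9.7667 [ 0.5711 -0.1082  0.0046] grip-lip -0.07479441101008177 [ -1.2 -11.    1.3]
bubble (np.float64(0.030038529366661553), np.float64(119.0)) (np.float64(0.03033555449785816), np.float64(79.33333333333334))
```

move_arm(
  moves=[
    [[0.016,0.1,0],[0,0,0]],
    [[0.016,0.1,0],[0,0,0]],
    [[0.016,0.1,0],[0,0,0]],
    [[0.016,0.1,0],[0,0,0]],
    [[0.016,0.1,0],[0,0,0]],
    [[0.016,0.1,0],[0,0,0]],
    [[0.016,0.1,0],[0,0,0]],
    [[0.016,0.1,0],[0,0,0]],
  ],
)

```text
t: 10.43
tool_pos: [0.5723, -0.1006, 0.0046]
ee_rot: [[0.163, 0.987, -0.001], [0.987, -0.163, -0.004], [-0.004, -0.0, -1.0]]
force: [-1.7, -13.0, 1.3]
gripper_width: 0.452
```

```bash
python3 b.py
```

```text
10.5333 [ 0.5723 -0.1002  0.0046] grip-lip -0.06672694506727131 [ -1.6 -10.6   1.9]
bubble (np.float64(0.029662729758468776), np.float64(118.33333333333334)) (np.float64(0.03016044643911657), np.float64(77.33333333333334))
```

move_arm(
  moves=[
    [[0.016,0.1,0],[0,0,0]],
    [[0.016,0.1,0],[0,0,0]],
    [[0.016,0.1,0],[0,0,0]],
    [[0.016,0.1,0],[0,0,0]],
    [[0.016,0.1,0],[0,0,0]],
    [[0.016,0.1,0],[0,0,0]],
    [[0.016,0.1,0],[0,0,0]],
    [[0.016,0.1,0],[0,0,0]],
    [[0.016,0.1,0],[0,0,0]],
    [[0.016,0.1,0],[0,0,0]],
  ],
)

```text
t: 11.37
tool_pos: [0.5738, -0.0907, 0.0046]
ee_rot: [[0.163, 0.987, -0.001], [0.987, -0.163, -0.004], [-0.004, -0.0, -1.0]]
force: [-1.7, -11.8, 2.2]
gripper_width: 0.454
```

```bash
python3 b.py
```

```text
11.4667 [ 0.5739 -0.0902  0.0046] grip-lip -0.056611197213380975 [ -2.  -10.    2.7]
bubble (np.float64(0.02313855165069223), np.float64(121.66666666666666)) (np.float64(0.023296520874751484), np.float64(77.66666666666666))
```

move_arm(
  moves=[
    [[0.016,0.1,0],[0,0,0]],
    [[0.016,0.1,0],[0,0,0]],
    [[0.016,0.1,0],[0,0,0]],
    [[0.016,0.1,0],[0,0,0]],
    [[0.016,0.1,0],[0,0,0]],
    [[0.016,0.1,0],[0,0,0]],
    [[0.016,0.1,0],[0,0,0]],
    [[0.016,0.1,0],[0,0,0]],
  ],
)

```text
t: 12.13
tool_pos: [0.5751, -0.0827, 0.0046]
ee_rot: [[0.163, 0.987, -0.001], [0.987, -0.163, -0.004], [-0.004, -0.0, -1.0]]
force: [-1.9, -12.8, 2.4]
gripper_width: 0.451
```

```bash
python3 b.py
```

```text
12.2333 [ 0.5751 -0.0822  0.0046] grip-lip -0.04852490729901245 [ -2.  -10.7   1.9]
bubble (np.float64(0.015996817671284167), np.float64(114.33333333333334)) (np.float64(0.015062010896483406), np.float64(77.0))
```

Let it settle, then measure.

move_arm(
  moves=[
    [[0.016,0.1,0],[0,0,0]],
    [[0.016,0.1,0],[0,0,0]],
    [[0.016,0.1,0],[0,0,0]],
    [[0.016,0.1,0],[0,0,0]],
    [[0,0,0],[0,0,0]],
    [[0,0,0],[0,0,0]],
    [[0,0,0],[0,0,0]],
    [[0,0,0],[0,0,0]],
    [[0,0,0],[0,0,0]],
    [[0,0,0],[0,0,0]],
    [[0,0,0],[0,0,0]],
    [[0,0,0],[0,0,0]],
  ],
)

```text
t: 13.23
tool_pos: [0.5758, -0.078, 0.0046]
ee_rot: [[0.163, 0.987, -0.001], [0.987, -0.163, -0.003], [-0.003, -0.0, -1.0]]
force: [-1.8, -10.6, 2.7]
gripper_width: 0.454
```

```bash
python3 b.py
```

```text
13.3333 [ 0.5758 -0.0781  0.0046] grip-lip -0.044319434719883796 [ -1.3 -10.3   3.4]
bubble (np.float64(0.007282909512424834), np.float64(128.33333333333334)) (np.float64(0.005773536757519816), np.float64(72.66666666666666))
```

move_arm(
  moves=[
    [[0.016,0.1,0],[0,0,0]],
    [[0.016,0.1,0],[0,0,0]],
    [[0.016,0.1,0],[0,0,0]],
    [[0.016,0.1,0],[0,0,0]],
    [[0.016,0.1,0],[0,0,0]],
    [[0.016,0.1,0],[0,0,0]],
    [[0.008,0.05,0],[0,0,0]],
    [[0,0,0],[0,0,0]],
    [[0,0,0],[0,0,0]],
    [[0,0,0],[0,0,0]],
    [[0,0,0],[0,0,0]],
    [[0,0,0],[0,0,0]],
  ],
)

```text
t: 14.33
tool_pos: [0.5768, -0.0716, 0.0046]
ee_rot: [[0.163, 0.987, -0.001], [0.987, -0.163, -0.003], [-0.004, -0.001, -1.0]]
force: [-1.7, -10.3, 1.9]
gripper_width: 0.456
```

move_arm(
  moves=[
    [[0,0,0],[0,0,0]],
    [[0,0,0],[0,0,0]],
    [[0,0,0],[0,0,0]],
    [[0,0,0],[0,0,0]],
    [[0,0,0],[0,0,0]],
    [[0,0,0],[0,0,0]],
  ],
)

```text
t: 14.83
tool_pos: [0.5769, -0.0716, 0.0046]
ee_rot: [[0.163, 0.987, -0.001], [0.987, -0.163, -0.003], [-0.004, -0.0, -1.0]]
force: [-1.8, -10.6, 2.2]
gripper_width: 0.453
```

```bash
python3 b.py
```

```text
14.9333 [ 0.5769 -0.0716  0.0046] grip-lip -0.037752006011494484 [ -1.9 -10.4   2.1]
bubble (np.float64(0.0010008281885258243), np.float64(115.0)) (np.float64(-0.0009628686611500114), np.float64(76.66666666666666))
```

move_arm(
  moves=[
    [[-0.016,-0.1,0],[0,0,0]],
    [[-0.016,-0.1,0],[0,0,0]],
    [[-0.016,-0.1,0],[0,0,0]],
    [[-0.008,-0.05,0],[0,0,0]],
    [[0,0,0],[0,0,0]],
    [[0,0,0],[0,0,0]],
    [[0,0,0],[0,0,0]],
    [[0,0,0],[0,0,0]],
  ],
)

```text
t: 15.6
tool_pos: [0.5769, -0.0716, 0.0046]
ee_rot: [[0.16, 0.987, -0.0], [0.987, -0.16, -0.0], [-0.0, -0.0, -1.0]]
force: [-1.5, -4.4, 1.8]
gripper_width: 0.45
```

```bash
python3 b.py
```

```text
15.7 [ 0.5769 -0.0716  0.0046] grip-lip -0.03781239657159066 [-1.8 -4.7  1.9]
bubble (np.float64(0.0008183747491896896), np.float64(114.0)) (np.float64(-0.0009916446324695935), np.float64(77.66666666666666))
```

move_arm(
  moves=[
    [[-0.016,-0.1,0],[0,0,0]],
    [[-0.016,-0.1,0],[0,0,0]],
    [[0,0,0],[0,0,0]],
    [[0,0,0],[0,0,0]],
    [[0,0,0],[0,0,0]],
  ],
)

```text
t: 16.12
tool_pos: [0.5769, -0.0718, 0.0046]
ee_rot: [[0.159, 0.987, 0.0], [0.987, -0.159, 0.001], [0.001, -0.0, -1.0]]
force: [-1.2, 4.6, 2.4]
gripper_width: 0.453
```

move_arm(
  moves=[
    [[0,0,0],[0,0,0]],
    [[0,0,0],[0,0,0]],
    [[0,0,0],[0,0,0]],
    [[0,0,0],[0,0,0]],
    [[0,0,0],[0,0,0]],
    [[0,0,0],[0,0,0]],
  ],
  fingers=6.5,
)

```text
t: 16.62
tool_pos: [0.5768, -0.0737, 0.0046]
ee_rot: [[0.161, 0.987, 0.0], [0.987, -0.161, -0.0], [-0.0, 0.0, -1.0]]
force: [-0.1, 0.6, 0.5]
gripper_width: 0.74
```

```bash
python3 b.py
```

```text
16.7167 [ 0.5768 -0.0736  0.0047] grip-lip -0.03973765680919301 [ 0.1  0.4 -0.6]
bubble (np.float64(0.0007525506376594141), np.float64(114.33333333333334)) (np.float64(-0.0009577629205136367), np.float64(77.0))
```

move_arm(
  moves=[
    [[0,0,0.5],[0,0,0]],
    [[0,0,1],[0,0,0]],
    [[0,0,2],[0,0,0]],
    [[0,0,3],[0,0,0]],
    [[0,0,3.5],[0,0,0]],
    [[0,0,3.5],[0,0,0]],
    [[0,0,3.5],[0,0,0]],
    [[0,0,3.5],[0,0,0]],
    [[0,0,3],[0,0,0]],
    [[0,0,1],[0,0,0]],
    [[0,0,0],[0,0,0]],
    [[0,0,0],[0,0,0]],
  ],
)

```text
t: 17.72
tool_pos: [0.5766, -0.0734, 0.2499]
ee_rot: [[0.16, 0.987, 0.001], [0.987, -0.16, 0.0], [0.0, 0.001, -1.0]]
force: [0.4, 0.2, -0.4]
gripper_width: 0.739
```

```bash
python3 b.py
python3 - <<'E'
from h import *
w=save("wrist","w9");print(track(w,"wrist"),state()["force"])
cv2.imwrite("pics/v9.png",np.hstack([cv2.resize(w,(480,300)),cv2.resize(w[0:190,230:430],(316,300),interpolation=2)])[:,:,::-1])
E
```

```text
17.8167 [ 0.5758 -0.0733  0.248 ] grip-lip -0.03958861166747429 [ 0.7 -0.6 -0. ]
bubble (np.float64(0.000388869771354286), np.float64(165.0)) (np.float64(-0.0010344497811025646), np.float64(135.66666666666666))
(np.float64(-0.001875583845978584), np.float64(184.0)) [-0.23803275 -0.92616788 -0.33246398]
```

View pics/v9.png

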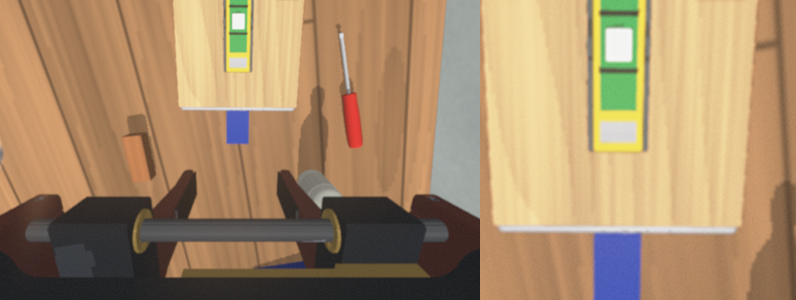

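Run:
```python
from h import *
print(job_done(), state()["t"])
```

```text
the job is handed in; nothing more can be done
the job is handed in; nothing more can be done
```

The board is level on the blue shim, and I handed the job in at about 18 s; no verdict is reported.

I took the shim nearest the robot's base, set its thin end under the middle of the lip, and pushed it in at about 12 mm/s. The wrist force stayed around 13 N at most. I then took most of the load off the arm, let go and lifted the gripper clear.

- **Bubble:** after release, the scene camera put it at +0.4 mm, the side camera at -1.0 mm and the wrist camera at -1.9 mm. They differ by about 2 mm, but all are well within ±6 mm, and the last picture shows it between the two marks. It didn't shift when I opened the fingers.
- **Shim:** the last picture shows it under the lip. I didn't measure its tilt, speed or the load it carries. I took it as flat and bearing the board because it was slid along the bench and the bubble stayed put.
- **Robot:** at hand-in the gripper stood about 25 cm above the bench, with the wrist force near zero.
- **Bystanders:** nothing was seen to touch the router, glue bottle, offcut or screwdriver. I didn't measure their positions again.
- **Disagreement:** the wrist pictures put the grip about 8 mm further from the shim's thick end than I had first worked out. This did not affect the result, since I pushed by the bubble.

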